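Lock the sliding door: knock down its sprung bolt

ROBOT

A 6-joint arm with a two-finger parallel gripper is mounted at the origin on the work surface. World frame = base frame: x ahead of the robot, y to its left, z up, the work surface at z = 0. Lengths are in mm, angles in degrees, forces in N, time in s.
With the tool pointing down it reaches from about 300 to 850 mm from the base axis. Payload 4.2 kg.
Tool frame: the origin (TCP) lies midway between the tips of the shut fingers; the grasp point (between the pads) lies 19 mm behind it; z points along the fingers, y is the line along which they close (so a half turn about z gives the same grasp; the last joint's range is limited). The gripper opens to 91 mm and grips with 3 to 60 N. Pads are 32 mm wide; open, the fingers measure 118 mm over their backs; the gripper's body (76 mm by 178 mm) begins 60 mm behind the grasp point.
Start: joints at [72.88, 18.312, 89.639, -0, 72.044, -1.146], TCP at [158.244, 552.817, 174.176] pointing down, gripper open.
Joint ranges: [-177.97, 177.97], [-48.28, 115.42], [12.27, 149.76], [-77.06, 257.06], [2.81, 150.46], [-146.56, 146.56]. Speed limits (degrees/s): [147.25, 147.25, 180, 180, 180, 180].

INTERFACE

Orientations are given as [roll, pitch, yaw] about the fixed x, y, z axes, in that order (R = Rz(yaw) Ry(pitch) Rx(roll)).
In Python, from workcell import env gives the robot as it stands.
- The arm moves only by the tool send_rows, never from a script. Its argument "steps" is a list that holds one entry, the list of rows, each a list of 5 numbers: the shift along the tool's x, y, z scaled (see below), then the turn about the tool's z scaled (see below), then the opening, from 0 (shut) to 1 (fully open). In form: [[[dx, dy, dz, yaw, fingers], ...]]. A call has 1 to 5 rows; each row shifts and turns the commanded pose from where the row before left it, along the tool's axes as they then stand; what a row does not reach is not made up. The controller multiplies each number of a shift by 0.04 m and each number of a turn by 0.12 rad. A row lasts 1/12 s, in which the tool goes at most 41.7 mm and 7.16 degrees, less where a joint would pass 70% of its speed; a pose out of reach is approached as far as the arm can. A call with a number of a shift or a turn outside -1 to 1 is refused whole. A call with a gripper value outside its range is refused whole. The fingers move at their own pace and stop on an object; "squeeze" is the grip in N (left out, the last holds). Time passes only in rows, so rows that do not move let the fingers close. It gives the time, the measured TCP pose, the force, the opening and the grip force at its end, in the units of the state.
- env.state(): the state, without advancing time (a new reading comes with each control period).
- env.grab_frame(name): name is "scene" or "top" or "wrist"; returns a dict with "pixels" (384x512x3 uint8, red, green, blue), "depth" (384x512 float32, mm along the optical axis (not along the pixel's ray), 0 where there is no reading), "intrinsics" (3x3 intrinsics, pixels), "dist" ([k1, k2, p1, p2, k3] as OpenCV has them; the pictures are not rectified), "cam_to_world" (4x4, takes a point from camera to world coordinates). Camera axes: x right, y down, z forward; pixel columns grow to the right and rows downward; lengths in mm; the calibration is good to about 2 mm. A picture is of the moment at which its call begins.
- env.job_done(): hands the job in; it is judged then, once.
The state is a dict: "time_s": time; "qpos": joint angles; "qvel": joint speeds; "effort": joint torques, N m; "ee_pos": TCP position; "ee_rot": TCP orientation; "force": force on the tool from outside, world axes, zero at the start; "torque": the same for the moment, N m; "gripper_width": finger opening in mm; "gripper_force": force on a finger pad.
Only numpy, scipy, OpenCV 4.12 (cv2) and the standard library are available. Lean on these libraries where they do the work, as an engineer would, in place of code of your own. Each camera call takes 0.05 s, during which the arm holds its last target. There are 200 camera calls.

TASK

Slide the frosted-glass door of the low cabinet fully shut. Then take the rubber mallet and knock the sprung bolt at the door's foot fully home, until its cap sits on the housing, with brisk blows of the mallet (not a slow push, and never with the gripper itself). Finally stand the mallet on the round cork mat, head on the mat and handle level as you found it, let go, and leave the other things on the shelf where they are.

Things in the scene. Friction and masses are not known exactly. Their poses are not given: they have to be found in the camera images.
- cabinet: Low white cabinet at the back of the shelf, fixed, 220 deep x 560 wide x 205 mm high. Origin: on the shelf under it, 120 mm behind the front edge of its top; x points to its back (away from the robot at yaw 0), y along its front (left seen from the robot), z up. Its right half (-y) is a fixed frosted pane; the frosted door runs in front of it and when shut covers the left half (+y).
- door (a joint): Opening of the frosted-glass sliding door in m: 0 = shut, up to 0.20 = slid along the cabinet's -y. It stays where it is left (friction about 3 N). The door is 270 wide, 172 mm high, 16 mm thick, its front face 118 mm ahead (-x) of the cabinet's origin. It carries the pull and the bolt with it.
- door_handle (a point): Grip point of the door's pull: an upright round steel bar, 12 mm thick, free at its top, axis 35 mm in front of the door's face, 75 mm right (-y) of the door's middle. The bar runs from 45 mm below this point to 24 mm above it; a foot at its bottom joins it to the door. The point is 166 mm above the shelf. Axes as the cabinet's.
- bolt (a joint): How far the door's sprung bolt is pressed down, in m: 0 = fully up, 0.030 = fully home (cap on housing). It resists with 7 to 9 N and stays where it is driven.
- bolt_cap (a point): Centre of the top of the bolt's cap: an upright 20 mm steel pin with a flat cap 36 mm across, 8 mm thick, in a dark steel housing at the door's foot, 75 mm left (+y) of the door's middle, axis 50 mm in front of the door's face. Cap top 98 mm above the shelf when up, 68 mm when home. Housing 78 deep, 56 wide, its top 60 mm above the shelf. Axes as the cabinet's.
- mallet: Rubber mallet, about 0.42 kg, standing on a flat face of its head, handle level. Head: black rubber cylinder, axis upright (z), 66 mm diameter, 90 mm high. Handle: light wood bar 26 mm wide (y), 34 mm high, centred 45 mm above the lower face, along the mallet's -x from x = -33 to -183 mm. Origin: centre of the head's lower face. Centre of mass 20 mm from the head's axis towards the handle.
- mallet_face (a point): Centre of the head's lower face, the one to strike with (the mallet's origin; same axes).
- mat: Round cork mat fixed on the shelf, 130 mm diameter, 4 mm thick. Origin: centre of its underside.
- clip: Stainless steel spring-clip peg, lying, 110 mm long (x), 24 mm wide, about 30 mm high. Origin: under its middle.
- brush: Wooden-handled stain brush lying bristles down, about 200 mm long (x), 46 mm wide, 32 mm high; bristles at +x. Origin: under its middle.
- spray: Closed green spray bottle, upright, 74 mm diameter, 205 mm high, nozzle to its -x (reaches 63 mm). Origin: centre of its underside.
- dish: Small white ceramic coin dish, 104 mm diameter, 28 mm high. Origin: centre of its underside.
- softener: White plastic bottle, 84 mm diameter, 210 mm high. Origin: centre of its underside.
There are look-alikes about, which are no part of the job. There is more than one size of the mat; the job needs the smaller.

How it is judged:
By the outcome, as a careful person would: the job done as asked, in the order asked, and still so for the second after the job is handed in, with the robot touching nothing.
It also fails if it takes over 61 s, if anything falls off the work surface, if the arm or the gripper's body presses on something with over 40 N, if the wrist force passes 120 N, or if a joint passes its speed limit or range.

## Working session

There is one attempt and no reset: what is moved stays moved. The work goes in short steps, Python scripts to look and compute and a tool call to move; the robot and the scene stay as the last step left them, time stands still between calls to the robot, and variables do not carry over. Pictures are saved under pics/ and viewed, at most 10 in all, crops included, and the job is handed in when it is done.

Besides the shell and the picture viewer there is one more tool, called as name([rows], argument=value, ...), one row to a line, values as JSON. send_rows: Moves the arm, as the interface text tells. Shifts and turns lie within -1 to 1; 1 stands for 0.04 m of shift or 0.12 rad of turn. Its arguments: {"type":"object","properties":{"steps":{"type":"array"},"squeeze":{"type":"number"}},"required":["steps"]}

```bash
ls; mkdir -p pics; python3 - <<'E'
from workcell import env
import cv2,numpy as np,pickle
s=env.state();print({k:np.round(v,2) for k,v in s.items()})
for n in("scene","top","wrist"):
    f=env.grab_frame(n);pickle.dump(f,open(f'{n}0.pkl','wb'));cv2.imwrite(f'pics/{n}0.png',f['pixels'][:,:,::-1]);print(n,f['cam_to_world'].round(2),f['intrinsics'].round(1),f['dist'])
a=cv2.imread('pics/scene0.png');b=cv2.imread('pics/top0.png')
E
```

```text
pics
{'time_s': np.float64(0.0), 'qpos': array([72.88, 18.35, 89.7 , -0.  , 72.04, -1.15]), 'qvel': array([-0.05,  0.01,  0.01, -0.03, -0.09, -0.02]), 'effort': array([ -0.  , -41.25, -23.2 ,   0.07,   0.05,  -0.  ]), 'ee_pos': array([158.09, 552.26, 173.34]), 'ee_rot': array([-179.9 ,   -0.  ,  164.03]), 'force': array([-0.07,  0.45, -0.42]), 'torque': array([ 0.  ,  0.01, -0.02]), 'gripper_force': np.float64(0.0), 'gripper_width': np.float64(91.37)}
scene [[ 3.20000e-01  7.80000e-01 -5.30000e-01  1.25073e+03]
 [ 9.50000e-01 -2.70000e-01  1.70000e-01 -1.95860e+02]
 [-1.00000e-02 -5.60000e-01 -8.30000e-01  1.20318e+03]
 [ 0.00000e+00  0.00000e+00  0.00000e+00  1.00000e+00]] [[432.    0.  246.8]
 [  0.  432.  195.6]
 [  0.    0.    1. ]] [-0.05053967  0.          0.          0.          0.        ]
top [[-3.00000e-02 -9.90000e-01  1.30000e-01  3.44920e+02]
 [-1.00000e+00  3.00000e-02  0.00000e+00  1.09900e+01]
 [-1.00000e-02 -1.30000e-01 -9.90000e-01  1.52758e+03]
 [ 0.00000e+00  0.00000e+00  0.00000e+00  1.00000e+00]] [[377.8   0.  261.7]
 [  0.  377.8 185.6]
 [  0.    0.    1. ]] [-0.12859509  0.          0.          0.          0.        ]
wrist [[ 2.8000e-01  9.3000e-01  2.4000e-01  9.0990e+01]
 [ 9.6000e-01 -2.7000e-01 -7.0000e-02  5.7112e+02]
 [-0.0000e+00  2.5000e-01 -9.7000e-01  3.8408e+02]
 [ 0.0000e+00  0.0000e+00  0.0000e+00  1.0000e+00]] [[342.6   0.  251.9]
 [  0.  342.6 183.5]
 [  0.    0.    1. ]] [-0.02050509  0.          0.          0.          0.        ]
```

View pics/top0.png

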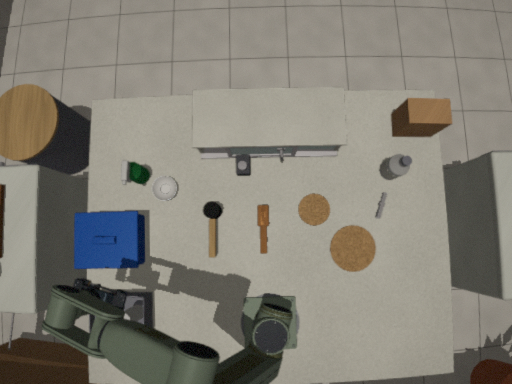

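View pics/scene0.png

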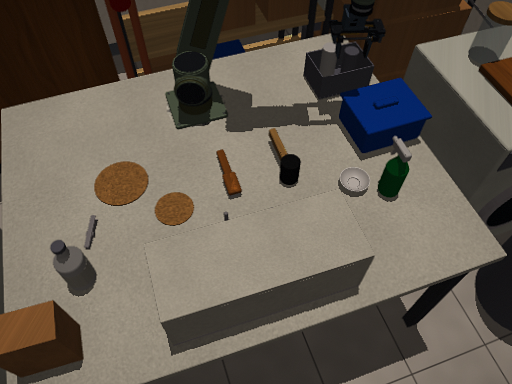

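The top view shows the cabinet at (193-346, 90-150) and the bolt and housing at (243,164). The pull is at (282,153) and the mallet has its head at (213,210) and handle end at (212,256). There are two mats: (314,209), about 32 px across, and (353,248), about 46 px. The smaller one at (314,209) fits. I'll confirm with a crop and measure.

```bash
cat > h.py <<'E'
import cv2,numpy as np,pickle
def ray(f,uv):
    p=cv2.undistortPoints(np.array(uv,float).reshape(-1,1,2),f['intrinsics'],f['dist']).reshape(-1,2)
    T=f['cam_to_world'];d=np.c_[p,np.ones(len(p))]@T[:3,:3].T
    return T[:3,3],d
def onz(f,uv,z):
    o,d=ray(f,uv);return o+d*((z-o[2])/d[:,2])[:,None]
def cloud(f):
    h,w=f['depth'].shape;u,v=np.meshgrid(np.arange(w),np.arange(h))
    o,d=ray(f,np.stack([u,v],-1).reshape(-1,2))
    return (o+d*f['depth'].reshape(-1,1)).reshape(h,w,3)
E
python3 - <<'E'
from h import *
f=pickle.load(open('top0.pkl','rb'));im=f['pixels'];C=cloud(f)
cv2.imwrite('pics/crop.png',cv2.resize(im[90:275,185:385,::-1],None,fx=4,fy=4,interpolation=cv2.INTER_CUBIC)[:600,:800])
hsv=cv2.cvtColor(im,cv2.COLOR_RGB2HSV)
# mats
m=cv2.inRange(hsv,(5,80,60),(22,255,255));m[:180]=0
n,l,st,ce=cv2.connectedComponentsWithStats(m)
for i in range(1,n):
    if st[i,4]>60:
        c=max(cv2.findContours((l==i).astype(np.uint8),0,1)[0],key=len)
        P=onz(f,c.reshape(-1,2),4)[:,:2].astype(np.float32)
        print('brown',st[i],ce[i].round(1),onz(f,ce[i],4).round(1),cv2.minEnclosingCircle(P),cv2.minAreaRect(onz(f,c.reshape(-1,2),50 if ce[i][0]<230 else 4)[:,:2].astype(np.float32)))
# head
m=(im.max(2)<45);m2=np.zeros_like(m);m2[195:225,198:228]=m[195:225,198:228]
z=C[...,2]
k=m2&(z>75);print('head top',k.sum(),C[k].mean(0),C[k].min(0),C[k].max(0))
# heights
print('row z at col 270:');
for v in range(84,170,2): print(v,C[v,225].round(0),C[v,300].round(0))
k=(z>190)&(z<215);k[:, :185]=0;k[:,350:]=0;k[170:]=0
c=max(cv2.findContours(k.astype(np.uint8),0,1)[0],key=len)
P=C[k][:,:2].astype(np.float32);print('cab',cv2.minAreaRect(P),cv2.boxPoints(cv2.minAreaRect(P)))
E
```

```text
brown [299 194  31  32 774] [313.8 209.1] [[ 442.6 -190.2    4. ]] ((442.3576354980469, -190.79656982421875), 63.94124984741211) ((441.2171936035156, -191.10784912109375), (121.85140228271484, 125.62884521484375), 87.65193939208984)
brown [258 205  11  48 405] [263.1 225.2] [[384.3  16.6   4. ]] ((371.9237060546875, 19.411457061767578), 95.48846435546875) ((371.509765625, 17.330209732055664), (40.40312957763672, 188.21514892578125), 88.30238342285156)
brown [209 218   7  39 266] [212.  237.3] [[341.3 223.2   4. ]] ((342.9573059082031, 224.9185791015625), 76.64533233642578) ((343.04150390625, 216.861572265625), (23.611539840698242, 147.59677124023438), 89.04082489013672)
brown [ 330  226   45   46 1618] [352.4 248.1] [[ 280.6 -339.2    4. ]] ((280.673583984375, -339.5223388671875), 91.8729019165039) ((279.30767822265625, -338.1181640625), (179.4399871826172, 180.02810668945312), 87.4045181274414)
brown [  0 354  88  18 426] [ 37.5 361. ] [[-169.1  980.6    4. ]] ((-172.3574981689453, 961.593017578125), 208.02362060546875) ((-154.86338806152344, 932.843505859375), (402.4981384277344, 3
[... 1694 characters left out ...]
]
146 [667. 145. 199.] [ 691. -140.   61.]
148 [667. 148. 168.] [ 692. -143.   24.]
150 [667. 151. 137.] [ 686. -144.   11.]
152 [686. 163.  19.] [ 678. -144.    9.]
154 [679. 164.  14.] [ 668. -143.   19.]
156 [671. 164.  12.] [ 663. -144.    4.]
158 [663. 164.  11.] [ 655. -144.   -0.]
160 [656. 165.   2.] [ 647. -143.   -1.]
162 [649. 166.  -3.] [ 637. -143.    4.]
164 [639. 166.   2.] [ 629. -142.    5.]
166 [631. 166.  -1.] [ 621. -142.    4.]
168 [622. 166.   5.] [ 613. -142.    0.]
cab ((756.7288818359375, -15.26251220703125), (558.8975219726562, 253.85020446777344), 89.25308990478516) [[ 626.17175 -293.033  ]
 [ 880.00037 -296.34207]
 [ 887.286    262.50797]
 [ 633.4574   265.81705]]
```

View pics/crop.png

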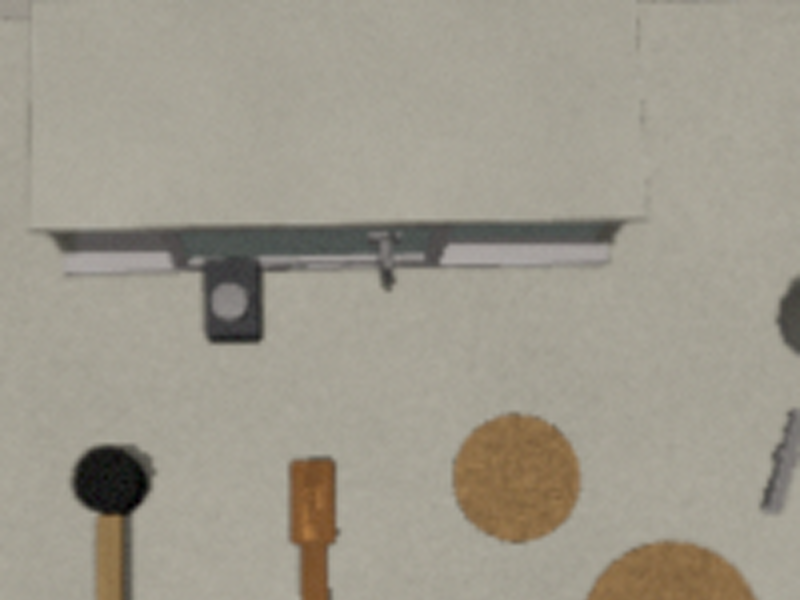

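The crop confirms the smaller mat at crop (516,478), with the larger one partly visible at (670,600). The bolt cap is at crop (230,301) and the pull bar at about (385,240-285). Next I'll refine the cabinet, cap and mallet poses.

```bash
python3 - <<'E'
from h import *
f=pickle.load(open('top0.pkl','rb'));im=f['pixels'];C=cloud(f);z=C[...,2]
g=cv2.cvtColor(im,cv2.COLOR_RGB2GRAY).astype(float)
# front edge of top: last row with z>185
pts=[]
for u in range(198,342,2):
    v=max(v for v in range(120,160) if 190<z[v,u]<220); pts.append((u,v+.5))
P=onz(f,pts,205);k=np.polyfit(P[:,1],P[:,0],1);print('front edge x=',k,'yaw',-np.degrees(np.arctan(k[0])),np.std(P[:,0]-np.polyval(k,P[:,1])))
L=[];R=[]
for v in range(96,142,2):
    us=[u for u in range(180,360) if 190<z[v,u]<220];L.append((min(us)-.5,v));R.append((max(us)+.5,v))
L=onz(f,L,205);R=onz(f,R,205)
yaw=-np.arctan(k[0]);ex=np.array([np.cos(yaw),np.sin(yaw)]);ey=np.array([-ex[1],ex[0]])
yl=np.median(L[:,:2]@ey);yr=np.median(R[:,:2]@ey);print('width',yl-yr)
ym=(yl+yr)/2; xf=np.median(P[:,:2]@ex); O=ex*(xf+120)+ey*ym;print('cab O',O)
# cap: bright disc within dark housing
hs=cv2.resize(im[150:182,230:256],None,fx=8,fy=8,interpolation=cv2.INTER_CUBIC)
gg=hs.mean(2);m=((gg>95)).astype(np.uint8)
n,l,st,ce=cv2.connectedComponentsWithStats(m)
for i in range(1,n):
    if st[i,4]>200:
        uv=(ce[i]+.5)/8-.5+[230,150];W=onz(f,uv,98)[0];print('cap?',st[i],uv,W,'cabframe',(W[:2]-O)@ex,(W[:2]-O)@ey)
# mallet
m=(im.max(2)<40).astype(np.uint8);m[:198]=0;m[222:]=0;m[:,:200]=0;m[:,228:]=0
c=max(cv2.findContours(m,0,1)[0],key=len).reshape(-1,2);(cx,cy),r=cv2.minEnclosingCircle(c.astype(np.float32));print(cx,cy,r,onz(f,(cx,cy),90),onz(f,(cx,cy),45))
# handle edges by row, top at z=62
hsv=cv2.cvtColor(im,cv2.COLOR_RGB2HSV);m=cv2.inRange(hsv,(5,80,60),(22,255,255))
q=[(np.mean(np.nonzero(m[v,205:220])[0])+205,v) for v in range(222,254)];H=onz(f,q,62);k=np.polyfit(H[:,0],H[:,1],1);print('handle y at x=400,300',np.polyval(k,[400,300]),np.degrees(np.arctan(k[0])))
print('handle end',onz(f,(212,256.5),62),(m[:,205:220].any(1).nonzero()))
# spray/blue box heights
for a in [(139,173),(128,172),(110,238),(398,163),(165,188),(240,228),(380,205)]: print(a,C[a[1],a[0]].round(0))
f=pickle.load(open('scene0.pkl','rb'))
cv2.imwrite('pics/s_crop.png',cv2.resize(f['pixels'][140:240,140:320,::-1],None,fx=4,fy=4,interpolation=cv2.INTER_CUBIC))
E
```

```text
front edge x= [1.10885521e-02 6.60389602e+02] yaw -0.6353011970108824 4.344288206099345
width 556.2386220926358
cab O [780.59987495 -15.93005313]
cap? [ 152   28   56   30 1270] [252.30433071 154.57480315] [654.33170128  49.70878217  98.        ] cabframe -126.9882065686079 64.23475518108151
cap? [ 15  30  39  26 729] [233.74219822 154.8076989 ] [655.75244006 121.48975721  98.        ] cabframe -126.36345328101808 136.02707064197227
cap? [    0    57   208   199 24238] [242.10845057 171.46723636] [589.43028639  90.5758313   98.        ] cabframe -192.33876036765318 104.37967364179997
cap? [  63   87   71   73 4171] [241.80087209 164.85994066] [615.24337062  91.1820543   98.        ] cabframe -166.53398464503124 105.27207150727557
212.55555725097656 210.1851806640625 8.63735580444336 [[444.60211044 207.50653088  90.        ]] [[447.7224502  213.65802985  45.        ]]
handle y at x=400,300 [214.20005692 215.93881418] -0.9961341493792322
handle end [[268.00731677 216.54493759  62.        ]] (array([218, 219, 220, 221, 222, 223, 224, 225, 226, 227, 228, 229, 230,
       231, 232, 233, 234, 235, 236, 237, 238, 239, 240, 241, 242, 243,
       244, 245, 246, 247, 248, 249, 250, 251, 252, 253, 254, 255, 256]),)
(139, 173) [592. 485. 124.]
(128, 172) [587. 507. 184.]
(110, 238) [347. 589. 142.]
(398, 163) [ 594. -495.  159.]
(165, 188) [547. 414.   7.]
(240, 228) [ 345.   11. 1528.]
(380, 205) [ 449. -458.   20.]
```

View pics/s_crop.png

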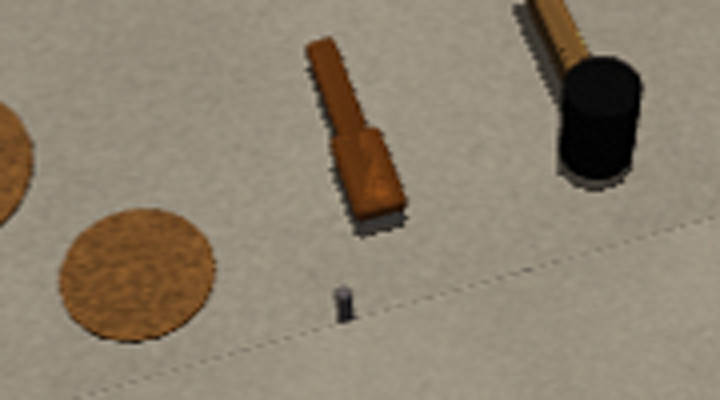

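The scene crop shows the small mat at crop (137,275), the brush, the mallet head at (600,115) and the pull bar's top at (344,290). The cap fits the cabinet model: x is −166.5, against −168 expected. The door is open about 105–110 mm and the pull is near (627,−59). I'm moving there now.

send_rows([
  [[0, 0, -0.6, -0.75, 1], [0, 0, -0.6, -0.75, 1], [0, 0, -0.6, -0.75, 1], [-0.59, -0.76, 0, 0, 1], [-0.59, -0.76, 0, 0, 1]],
])

```text
time_s: 0.57
ee_pos: [205.0, 492.5, 247.2]
ee_rot: [179.8, 0.1, 179.7]
force: [0.8, -0.1, 0.2]
gripper_width: 91.2
gripper_force: 0.0
```

send_rows([
  [[-0.59, -0.76, 0, 0, 1], [-0.59, -0.76, 0, 0, 1], [-0.59, -0.76, 0, 0, 1], [-0.59, -0.76, 0, 0, 1], [-0.59, -0.76, 0, 0, 1]],
])

```text
time_s: 0.98
ee_pos: [322.1, 336.8, 246.0]
ee_rot: [-180.0, -0.0, 179.5]
force: [0.9, 0.2, -0.5]
gripper_width: 90.9
gripper_force: 0.0
```

send_rows([
  [[-0.59, -0.76, 0, 0, 1], [-0.59, -0.76, 0, 0, 1], [-0.59, -0.76, 0, 0, 1], [-0.59, -0.76, 0, 0, 1], [-0.59, -0.76, 0, 0, 1]],
])

```text
time_s: 1.4
ee_pos: [438.8, 183.8, 246.1]
ee_rot: [180.0, -0.0, 179.5]
force: [1.7, 0.9, 0.1]
gripper_width: 91.2
gripper_force: 0.0
```

send_rows([
  [[-0.59, -0.76, 0, 0, 1], [-0.59, -0.76, 0, 0, 1], [-0.59, -0.76, 0, 0, 1], [-0.59, -0.76, 0, 0, 1], [0, 0, 0, 0, 1]],
])

```text
time_s: 1.82
ee_pos: [534.9, 57.8, 245.1]
ee_rot: [-179.8, 0.1, 179.2]
force: [0.6, 0.4, 0.1]
gripper_width: 91.6
gripper_force: 0.0
```

```bash
python3 - <<'E'
from h import *
from workcell import env
f=env.grab_frame('wrist');pickle.dump(f,open('w1.pkl','wb'));cv2.imwrite('pics/w1.png',f['pixels'][:,:,::-1])
print(f['cam_to_world'].round(2))
C=cloud(f);z=C[...,2];ok=f['depth']>0
k=ok&(z>120)&(z<200)&(C[...,0]<648)&(C[...,0]>600)
n,l,st,ce=cv2.connectedComponentsWithStats(k.astype(np.uint8))
for i in range(1,n):
    if st[i,4]>20:q=C[l==i];print('bar?',st[i],np.median(q,0).round(1),q.min(0).round(1),q.max(0).round(1))
k=ok&(z>90)&(z<106)&(C[...,0]<640)&(C[...,0]>580)
n,l,st,ce=cv2.connectedComponentsWithStats(k.astype(np.uint8))
for i in range(1,n):
    if st[i,4]>50:q=C[l==i];print('cap?',st[i],ce[i],np.median(q,0).round(1),q.min(0).round(1),q.max(0).round(1))
E
```

```text
[[ 1.0000e-02  9.7000e-01  2.5000e-01  4.6482e+02]
 [ 1.0000e+00 -1.0000e-02 -1.0000e-02  5.8890e+01]
 [-0.0000e+00  2.5000e-01 -9.7000e-01  4.5572e+02]
 [ 0.0000e+00  0.0000e+00  0.0000e+00  1.0000e+00]]
cap? [266 218  32  27 711] [281.28270042 231.81997187] [613.6  88.9  96.1] [598.   71.8  90.1] [628.9 106.9  98.1]
```

View pics/w1.png

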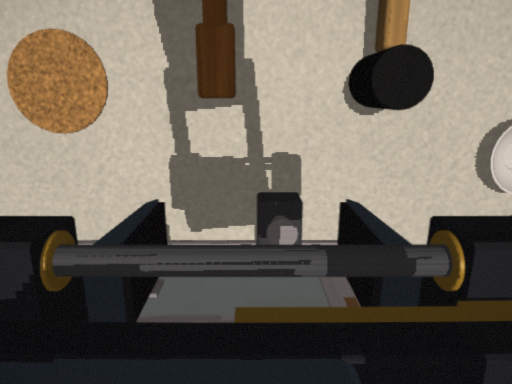

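The wrist view shows the cap at (281,232), the mallet head at (405,77) and the small mat at (58,80). The cap is near (616,89.5), so the pull is near (628,−60).

send_rows([
  [[-0.58, -0.74, 0, 0, 1], [-0.58, -0.74, 0, 0, 1], [-0.58, -0.74, 0, 0, 1], [-0.58, -0.74, 0, 0, 1], [0, 0, 0, 0, 1]],
])

```text
time_s: 2.28
ee_pos: [626.0, -60.1, 244.6]
ee_rot: [-179.9, 0.0, 179.3]
force: [-1.0, 0.9, -0.2]
gripper_width: 91.0
gripper_force: 0.0
```

send_rows([
  [[0, 0, 0.6, 0, 1], [0, 0, 0.6, 0, 1], [0, 0, 0.6, 0, 1], [0, 0, 0.6, 0, 1], [0, 0, 0, 0, 1]],
])

```text
time_s: 2.7
ee_pos: [619.0, -54.1, 145.0]
ee_rot: [179.9, -0.6, 179.6]
force: [-0.6, -0.6, 0.0]
gripper_width: 91.5
gripper_force: 0.0
```

send_rows([
  [[0, 0, 0, 0, 0], [0, 0, 0, 0, 0], [0, 0, 0, 0, 0], [0, 0, 0, 0, 0], [0, 0, 0, 0, 0]],
], squeeze=10)

```text
time_s: 3.12
ee_pos: [624.0, -56.1, 151.6]
ee_rot: [-180.0, 0.1, 179.5]
force: [-0.5, 0.1, -0.4]
gripper_width: 60.5
gripper_force: 0.0
```

send_rows([
  [[0, 0, 0, 0, 0], [0, 0, 0, 0, 0], [0, 0, 0, 0, 0], [0, 0, 0, 0, 0], [0, 0, 0, 0, 0]],
])

```text
time_s: 3.53
ee_pos: [623.3, -56.1, 150.1]
ee_rot: [180.0, -0.0, 179.5]
force: [0.4, -0.6, -0.4]
gripper_width: 27.5
gripper_force: 0.0
```

send_rows([
  [[0, 0, 0, 0, 0], [0, 0, 0, 0, 0], [0, 0, 0, 0, 0], [0, 0, 0, 0, 0]],
])

```text
time_s: 3.87
ee_pos: [623.5, -56.4, 150.3]
ee_rot: [-180.0, 0.0, 179.5]
force: [0.2, -0.1, 0.2]
gripper_width: 1.7
gripper_force: 0.3
```

The fingers closed on nothing, so I'm looking again.

```bash
python3 - <<'E'
from h import *
from workcell import env
t=env.grab_frame('top');s=env.grab_frame('scene');w=env.grab_frame('wrist');pickle.dump((t,s,w),open('v2.pkl','wb'))
a=cv2.resize(t['pixels'][120:195,225:325],None,fx=4,fy=4,interpolation=2)
b=cv2.resize(s['pixels'][160:235,180:280],None,fx=4,fy=4,interpolation=2)
c=cv2.resize(w['pixels'],(400,300))
cv2.imwrite('pics/v2.png',np.vstack([np.hstack([a,b]),np.hstack([c,c*0])])[:,:,::-1])
E
```

```text
(no output)
```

View pics/v2.png

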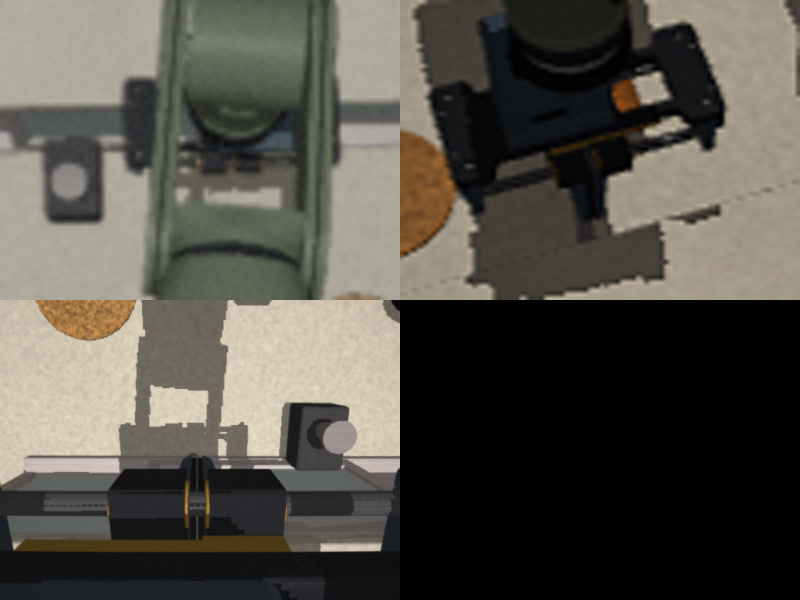

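The view shows the shut fingers beside the door, with the bar hidden behind the gripper. I'll triangulate the bar from the first top and scene frames.

```bash
python3 - <<'E'
from h import *
t=pickle.load(open('top0.pkl','rb'));s=pickle.load(open('scene0.pkl','rb'));w=pickle.load(open('w1.pkl','rb'))
print('scene top',onz(s,[(225.9,212.3),(226,213.5)],190))
print('top: ends',onz(t,[(185+380/4,90+238/4),(185+387/4,90+265/4),(185+388/4,90+287/4)],190))
C=cloud(t)
for v in range(146,164): print(v,C[v,278:286].round(0).tolist()[::2] if v%3==0 else '')
S=cloud(s)
k=(s['depth']>0)&(S[...,2]>165)&(S[...,2]<200)&(S[...,0]<650)&(S[...,0]>560)&(abs(S[...,1])<150)
print(S[k].round(0)[:20])
print('cap scene/top', onz(t,(241.8,164.86),98))
E
```

```text
scene top [[631.41063468 -61.39538906 190.        ]
 [635.2228762  -62.27862048 190.        ]]
top: ends [[650.04140618 -53.48607436 190.        ]
 [624.92784372 -58.87613064 190.        ]
 [604.70123393 -59.01634811 190.        ]]
146 
147 [[669.0, -48.0, 151.0], [669.0, -56.0, 149.0], [670.0, -64.0, 144.0], [671.0, -71.0, 138.0]]
148 
149 
150 [[664.0, -49.0, 123.0], [662.0, -56.0, 128.0], [663.0, -64.0, 122.0], [665.0, -72.0, 115.0]]
151 
152 
153 [[669.0, -52.0, 44.0], [652.0, -56.0, 122.0], [651.0, -64.0, 124.0], [670.0, -76.0, 37.0]]
154 
155 
156 [[663.0, -53.0, 15.0], [626.0, -53.0, 188.0], [626.0, -60.0, 189.0], [663.0, -77.0, 12.0]]
157 
158 
159 [[653.0, -53.0, 2.0], [625.0, -55.0, 138.0], [625.0, -62.0, 139.0], [654.0, -78.0, -4.0]]
160 
161 
162 [[641.0, -53.0, -2.0], [640.0, -60.0, 5.0], [639.0, -68.0, 8.0], [641.0, -77.0, -3.0]]
163 
[[627. -66. 187.]
 [628. -63. 188.]
 [630. -61. 189.]
 [630. -67. 188.]
 [633. -65. 191.]
 [632. -61. 188.]
 [631. -58. 184.]
 [632. -67. 186.]
 [633. -65. 185.]
 [632. -62. 183.]
 [633. -59. 182.]
 [631. -67. 179.]
 [635. -65. 183.]
 [635. -63. 182.]
 [633. -59. 177.]
 [636. -69. 181.]
 [635. -66. 179.]
 [639. -64. 183.]
 [633. -60. 172.]
 [632. -68. 170.]]
cap scene/top [[615.24324621  91.18541772  98.        ]]
```

```bash
python3 - <<'E'
from h import *
from workcell import env
t,s,w=pickle.load(open('v2.pkl','rb'))
print('cap top',onz(t,(225+68/4,120+181/4),98),'cap wrist',onz(w,(340*1.28,136*1.28),98))
print(env.state()['ee_pos'],w['cam_to_world'].round(3))
C=cloud(w)
for v in (200,210,220,230,250,262): print(v,[C[v,u].round(0).tolist() for u in (236,245,252,256,262,270)])
E
```

```text
cap top [[613.69336414  90.44925091  98.        ]] cap wrist [[614.27301178  88.55374217  98.        ]]
[623.47188752 -56.22373172 150.31036369] [[ 9.00000e-03  9.69000e-01  2.48000e-01  5.53478e+02]
 [ 1.00000e+00 -9.00000e-03 -1.00000e-03 -5.62140e+01]
 [ 1.00000e-03  2.48000e-01 -9.69000e-01  3.60936e+02]
 [ 0.00000e+00  0.00000e+00  0.00000e+00  1.00000e+00]]
200 [[662.0, -74.0, 6.0], [624.0, -61.0, 132.0], [625.0, -57.0, 127.0], [663.0, -52.0, 6.0], [605.0, -51.0, 193.0], [663.0, -37.0, 5.0]]
210 [[605.0, -64.0, 209.0], [607.0, -60.0, 203.0], [625.0, -57.0, 150.0], [607.0, -55.0, 204.0], [605.0, -52.0, 209.0], [606.0, -48.0, 208.0]]
220 [[585.0, -61.0, 276.0], [607.0, -60.0, 217.0], [625.0, -57.0, 168.0], [607.0, -55.0, 217.0], [606.0, -52.0, 221.0], [585.0, -52.0, 276.0]]
230 [[584.0, -60.0, 285.0], [607.0, -59.0, 230.0], [625.0, -57.0, 184.0], [607.0, -55.0, 229.0], [605.0, -53.0, 233.0], [585.0, -52.0, 284.0]]
250 [[588.0, -60.0, 288.0], [589.0, -58.0, 285.0], [590.0, -56.0, 284.0], [589.0, -55.0, 285.0], [590.0, -54.0, 284.0], [586.0, -53.0, 292.0]]
262 [[591.0, -60.0, 289.0], [591.0, -58.0, 288.0], [592.0, -56.0, 287.0], [592.0, -56.0, 286.0], [593.0, -54.0, 285.0], [589.0, -53.0, 293.0]]
```

```bash
python3 - <<'E'
from h import *
t,s,w=pickle.load(open('v2.pkl','rb'))
a=cv2.resize(w['pixels'][180:280,180:320],None,fx=5,fy=5,interpolation=2)
cv2.imwrite('pics/v2w.png',a[:,:,::-1])
E
```

```text
(no output)
```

View pics/v2w.png

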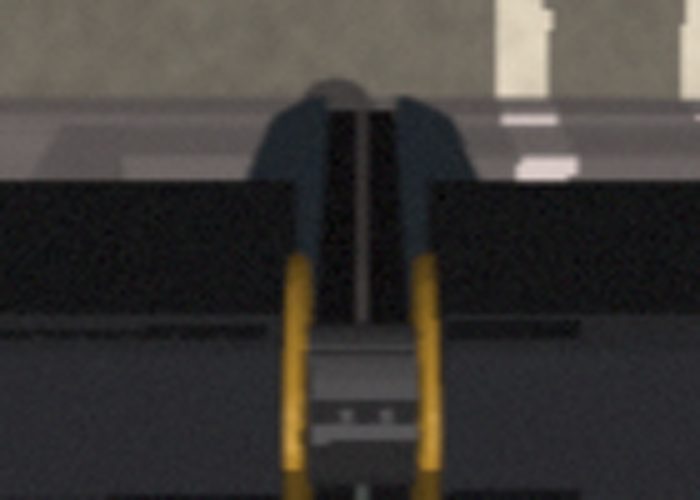

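The gap between the pads (crop (360,220)) shows the bar just behind them, with its front at x≈625 and its axis near 631. I'll open, go 9 mm deeper and close again.

send_rows([
  [[0, 0, 0, 0, 0.6], [0, 0, 0, 0, 0.6], [0, 0, 0, 0, 0.6], [0, 0, 0, 0, 0.6], [0, 0, 0, 0, 0.6]],
])

```text
time_s: 4.43
ee_pos: [623.2, -56.1, 149.9]
ee_rot: [180.0, -0.0, 179.5]
force: [0.5, 0.1, 0.2]
gripper_width: 31.5
gripper_force: 0.0
```

send_rows([
  [[-0.12, -0.05, 0, 0, 0.6], [-0.12, -0.05, 0, 0, 0.6], [0, 0, 0, 0, 0], [0, 0, 0, 0, 0], [0, 0, 0, 0, 0]],
])

```text
time_s: 4.85
ee_pos: [632.9, -60.3, 149.9]
ee_rot: [180.0, -0.0, 179.5]
force: [-1.3, 0.1, 1.0]
gripper_width: 29.9
gripper_force: 0.0
```

send_rows([
  [[0, 0, 0, 0, 0], [0, 0, 0, 0, 0], [0, 0, 0, 0, 0], [0, 0, 0, 0, 0]],
])

```text
time_s: 5.18
ee_pos: [632.8, -60.1, 150.2]
ee_rot: [180.0, 0.0, 179.5]
force: [-0.9, -0.5, -0.3]
gripper_width: 3.2
gripper_force: 0.0
```

```bash
python3 - <<'E'
from h import *
from workcell import env
w=env.grab_frame('wrist');pickle.dump(w,open('v3.pkl','wb'));s=env.grab_frame('scene')
a=cv2.resize(w['pixels'][150:290,170:330],None,fx=5,fy=5,interpolation=2)[:600]
print(env.state()['gripper_width'])
cv2.imwrite('pics/v3w.png',a[:,:,::-1])
C=cloud(w)
for v in range(180,262,8): print(v,[C[v,u].round(0).tolist() for u in (236,242,247,250,252,254,257,260,264,270)])
E
```

```text
0.43236295004728814
180 [[651.0, -78.0, 1.0], [651.0, -71.0, 2.0], [651.0, -66.0, -0.0], [651.0, -63.0, -1.0], [651.0, -60.0, -1.0], [651.0, -58.0, -1.0], [651.0, -55.0, 1.0], [651.0, -52.0, 0.0], [651.0, -47.0, 0.0], [651.0, -41.0, 2.0]]
188 [[660.0, -78.0, 0.0], [660.0, -71.0, 0.0], [624.0, -64.0, 133.0], [624.0, -62.0, 133.0], [624.0, -60.0, 134.0], [624.0, -59.0, 135.0], [625.0, -57.0, 131.0], [660.0, -52.0, -1.0], [660.0, -47.0, -1.0], [660.0, -41.0, 0.0]]
196 [[665.0, -77.0, 14.0], [665.0, -71.0, 13.0], [624.0, -64.0, 153.0], [624.0, -62.0, 153.0], [624.0, -60.0, 155.0], [624.0, -59.0, 154.0], [625.0, -57.0, 150.0], [628.0, -55.0, 139.0], [665.0, -48.0, 15.0], [665.0, -42.0, 14.0]]
204 [[615.0, -68.0, 199.0], [616.0, -66.0, 194.0], [616.0, -63.0, 193.0], [624.0, -62.0, 171.0], [624.0, -60.0, 171.0], [624.0, -59.0, 169.0], [617.0, -58.0, 193.0], [617.0, -56.0, 193.0], [615.0, -54.0, 197.0], [615.0, -51.0, 198.0]]
212 [[615.0, -68.0, 210.0], [616.0, -65.0, 206.0], [616.0, -63.0, 207.0], [624.0, -62.0, 184.0], [624.0, -60.0, 185.0], [624.0, -59.0, 185.0], [616.0, -58.0, 207.0], [5
[... 776 characters left out ...]
[[601.0, -65.0, 277.0], [616.0, -64.0, 244.0], [617.0, -62.0, 242.0], [664.0, -62.0, 136.0], [664.0, -61.0, 136.0], [665.0, -59.0, 136.0], [617.0, -59.0, 242.0], [616.0, -57.0, 243.0], [617.0, -56.0, 242.0], [597.0, -56.0, 287.0]]
252 [[599.0, -64.0, 285.0], [600.0, -63.0, 284.0], [599.0, -62.0, 285.0], [599.0, -61.0, 286.0], [600.0, -60.0, 284.0], [600.0, -60.0, 284.0], [599.0, -59.0, 285.0], [600.0, -58.0, 285.0], [599.0, -57.0, 285.0], [597.0, -56.0, 289.0]]
260 [[601.0, -64.0, 286.0], [601.0, -63.0, 286.0], [601.0, -62.0, 286.0], [601.0, -61.0, 285.0], [601.0, -60.0, 285.0], [601.0, -60.0, 286.0], [601.0, -59.0, 285.0], [601.0, -58.0, 286.0], [601.0, -58.0, 287.0], [599.0, -56.0, 289.0]]
```

View pics/v3w.png

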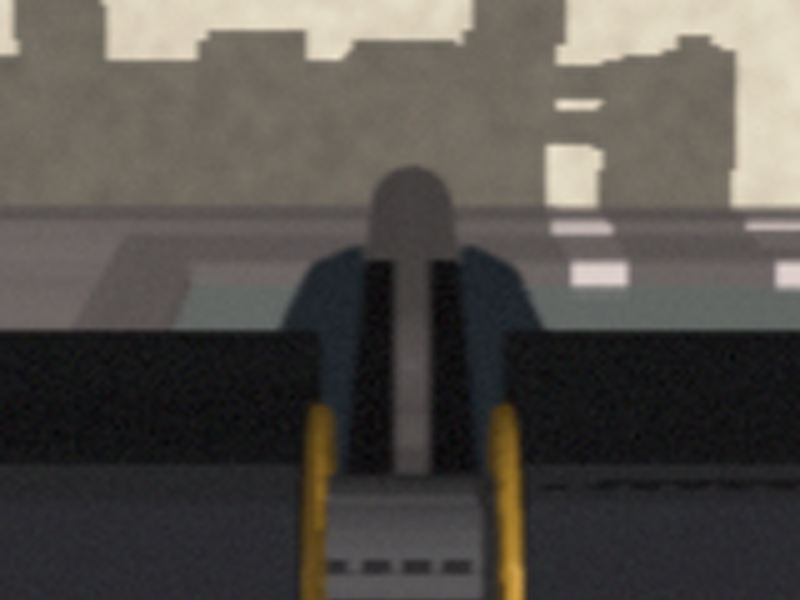

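The bar shows between the pads at crop (412,300), but the reported width says almost shut. I'll try a small pull and check whether the door follows.

send_rows([
  [[0, 0, 0, 0, 0], [0, 0.15, 0, 0, 0], [0, 0.15, 0, 0, 0], [0, 0.15, 0, 0, 0], [0, 0, 0, 0, 0]],
])

```text
time_s: 5.7
ee_pos: [632.9, -40.5, 150.0]
ee_rot: [179.9, -0.0, 179.6]
force: [0.1, -0.4, -1.1]
gripper_width: 0.5
gripper_force: 0.0
```

```bash
python3 - <<'E'
from h import *
from workcell import env
w=env.grab_frame('wrist');pickle.dump(w,open('v4.pkl','wb'));q=env.state();print(q['gripper_width'],q['gripper_force'],q['ee_pos'],q['force'])
C=cloud(w);z=C[...,2];k=(z>90)&(z<106)&(C[...,0]<640)&(C[...,0]>580)&(w['depth']>0)
q=C[k];print('cap',k.sum(),q.min(0),q.max(0))
k=(z>125)&(z<145)&(C[...,0]<640)&(C[...,0]>615)&(w['depth']>0)
q=C[k];print('bar',k.sum(),np.percentile(q,2,0),np.percentile(q,98,0))
E
```

```text
0.6301215955754011 0.0 [632.97707298 -41.17859884 150.04573089] [0.85554579 0.85833351 0.81518112]
cap 1627 [598.41631839  71.4679319   90.0089176 ] [634.06369313 106.81043135  98.62027763]
bar 139 [623.58967064 -65.53638262 125.31965252] [630.26467852 -54.87008548 144.66973357]
```

The fingers passed over the bar. Wrist depth puts the finger tips near z≈193, not 150, so the tips may sit above the stated TCP. I'll check this in the scene view.

```bash
python3 - <<'E'
from h import *
from workcell import env
t,s,w=pickle.load(open('v2.pkl','rb'))
for z in (150,170,190): print(z,onz(s,(227.5,218.7),z).round(0))
S=cloud(s)
print('scene finger pts',[S[v,u].round(0).tolist() for v,u in ((205,227),(210,227),(214,227),(217,227),(219,228),(221,228),(210,229))])
for n in('v3','v4'):
    w=pickle.load(open(n+'.pkl','rb'));C=cloud(w)
    k=(w['depth']>0)&(C[...,0]>590)&(C[...,0]<650)&(C[...,2]>140)&(C[...,2]<230);k&=abs(C[...,1]-(-60 if n=='v3' else -41))<60
    q=C[k];h,e=np.histogram(q[:,2],bins=np.arange(140,232,5));print(n,dict(zip(e.astype(int).tolist(),h.tolist())))
    k2=k&(abs(C[...,1]-(-60 if n=='v3' else -41))<12);
    for lo in range(145,215,10):
        q=C[k2&(C[...,2]>=lo)&(C[...,2]<lo+10)]
        if len(q):print(lo,len(q),q.min(0).round(0),q.max(0).round(0))
E
```

```text
150 [[629. -58. 150.]]
170 [[641. -61. 170.]]
190 [[653. -63. 190.]]
scene finger pts [[639.0, -58.0, 237.0], [638.0, -59.0, 211.0], [640.0, -61.0, 193.0], [636.0, -61.0, 172.0], [543.0, -37.0, 2.0], [669.0, -66.0, 205.0], [640.0, -54.0, 211.0]]
v3 {140: 35, 145: 38, 150: 38, 155: 35, 160: 26, 165: 19, 170: 17, 175: 15, 180: 19, 185: 109, 190: 131, 195: 132, 200: 120, 205: 143, 210: 160, 215: 116, 220: 124, 225: 118}
145 76 [623. -66. 145.] [627. -55. 155.]
155 61 [623. -65. 155.] [626. -56. 165.]
165 36 [624. -63. 165.] [624. -59. 175.]
175 34 [623. -62. 175.] [625. -59. 185.]
185 240 [615. -70. 185.] [634. -52. 195.]
195 252 [614. -72. 195.] [637. -50. 205.]
205 299 [614. -72. 205.] [617. -48. 215.]
v4 {140: 39, 145: 35, 150: 47, 155: 41, 160: 49, 165: 50, 170: 54, 175: 59, 180: 54, 185: 36, 190: 69, 195: 107, 200: 120, 205: 145, 210: 148, 215: 103, 220: 101, 225: 118}
185 72 [615. -48. 189.] [617. -34. 195.]
195 227 [614. -51. 195.] [617. -32. 205.]
205 293 [614. -51. 205.] [618. -31. 215.]
```

All views agree that the real tips sit about 41 mm above the reported TCP, so tip z ≈ ee_z + 41. I'll open, re-centre on the bar at (630,−60) and descend to ee_z≈106.

send_rows([
  [[0.04, -0.1, -0.1, 0, 0.6], [0.04, -0.2, 0, 0, 0.6], [0, -0.17, 0, 0, 0.6], [0, 0, 0, 0, 0.6], [0, 0, 0, 0, 0.6]],
])

```text
time_s: 6.17
ee_pos: [629.6, -61.9, 154.1]
ee_rot: [180.0, 0.0, 179.4]
force: [0.7, -0.1, -0.2]
gripper_width: 30.7
gripper_force: 0.0
```

send_rows([
  [[0, 0, 0, 0, 0.6], [0, 0, 0.3, 0, 0.6], [0, 0, 0.3, 0, 0.6], [0, 0, 0.3, 0, 0.6], [0, 0, 0.3, 0, 0.6]],
])

```text
time_s: 6.58
ee_pos: [629.7, -60.8, 105.6]
ee_rot: [180.0, 0.0, 179.5]
force: [0.1, -0.3, 1.1]
gripper_width: 54.7
gripper_force: 0.0
```

send_rows([
  [[0, 0, 0, 0, 0], [0, 0, 0, 0, 0], [0, 0, 0, 0, 0], [0, 0, 0, 0, 0], [0, 0, 0, 0, 0]],
])

```text
time_s: 7.0
ee_pos: [630.2, -61.0, 107.1]
ee_rot: [-180.0, 0.1, 179.5]
force: [0.4, 0.7, -0.2]
gripper_width: 24.3
gripper_force: 0.0
```

send_rows([
  [[0, 0, 0, 0, 0], [0, 0, 0, 0, 0], [0, 0, 0, 0, 0]],
])

```text
time_s: 7.25
ee_pos: [630.0, -60.7, 106.7]
ee_rot: [180.0, 0.1, 179.5]
force: [0.5, 0.9, 2.4]
gripper_width: 11.5
gripper_force: 10.0
```

send_rows([
  [[0, 0.3, 0, 0, 0], [0, 0.5, 0, 0, 0], [0, 0.5, 0, 0, 0], [0, 0.5, 0, 0, 0], [0, 0.4, 0, 0, 0]],
], squeeze=20)

```text
time_s: 7.67
ee_pos: [630.9, 26.9, 106.7]
ee_rot: [-179.9, 0.1, 179.5]
force: [0.6, -3.5, 1.7]
gripper_width: 11.4
gripper_force: 20.0
```

send_rows([
  [[0, 0.15, 0, 0, 0], [0, 0.15, 0, 0, 0]],
])

```text
time_s: 7.83
ee_pos: [631.0, 38.7, 106.7]
ee_rot: [-179.9, 0.1, 179.6]
force: [0.6, -3.7, 3.2]
gripper_width: 11.4
gripper_force: 20.0
```

send_rows([
  [[0, 0.1, 0, 0, 0], [0, 0, 0, 0, 0]],
])

```text
time_s: 8.0
ee_pos: [631.1, 43.5, 106.7]
ee_rot: [180.0, 0.1, 179.5]
force: [0.2, 1.8, 4.0]
gripper_width: 11.4
gripper_force: 20.0
```

send_rows([
  [[0, 0.08, 0, 0, 0], [0, 0.06, 0, 0, 0]],
])

```text
time_s: 8.17
ee_pos: [631.0, 45.0, 106.7]
ee_rot: [-179.6, 0.1, 179.5]
force: [0.2, -14.5, 5.4]
gripper_width: 11.8
gripper_force: 20.0
```

send_rows([
  [[0, 0.06, 0, 0, 0], [0, 0.05, 0, 0, 0]],
])

```text
time_s: 8.33
ee_pos: [631.0, 44.6, 106.6]
ee_rot: [-179.2, 0.0, 179.6]
force: [1.3, -25.6, 5.2]
gripper_width: 11.7
gripper_force: 20.0
```

The door has reached its stop. I'm relaxing the push and letting go.

send_rows([
  [[0, -0.1, 0, 0, 0], [0, -0.09, 0, 0, 0], [0, 0, 0, 0, 0.5], [0, 0, 0, 0, 0.5], [0, 0, 0, 0, 0.5]],
])

```text
time_s: 8.75
ee_pos: [629.8, 45.8, 105.3]
ee_rot: [180.0, -0.1, 179.5]
force: [0.4, 0.1, -0.5]
gripper_width: 28.3
gripper_force: 0.0
```

send_rows([
  [[0, 0, 0, 0, 0.5], [0, 0, -0.6, 0, 0.5], [0, 0, -0.6, 0, 0.5], [0, 0, -0.6, 0, 1], [0, 0, 0, 0, 1]],
])

```text
time_s: 9.17
ee_pos: [633.3, 46.1, 183.2]
ee_rot: [180.0, 0.5, 179.5]
force: [1.6, 0.2, 0.9]
gripper_width: 56.2
gripper_force: 0.0
```

```bash
python3 - <<'E'
from h import *
from workcell import env
w=env.grab_frame('wrist');pickle.dump(w,open('v5.pkl','wb'));q=env.state();print(q['gripper_width'],q['ee_pos'],q['time_s'])
C=cloud(w);z=C[...,2];d=w['depth']>0
k=(z>92)&(z<104)&(C[...,0]<640)&(C[...,0]>580)&d&(C[...,1]>100)
q=C[k];print('cap',k.sum(),q.min(0),q.max(0))
k=(z>125)&(z<185)&(C[...,0]<640)&(C[...,0]>615)&d
q=C[k];print('bar',k.sum(),np.percentile(q,2,0),np.percentile(q,98,0))
w=pickle.load(open('w1.pkl','rb'));C=cloud(w);z=C[...,2]
k=(z>84)&(z<96)&(C[...,1]>150)&(C[...,0]<520)&(w['depth']>0);c=max(cv2.findContours(k.astype(np.uint8),0,1)[0],key=len).reshape(-1,2)
P=onz(w,c,90)[:,:2].astype(np.float32);print('head top',k.sum(),cv2.minEnclosingCircle(P),np.median(C[k],0))
hsv=cv2.cvtColor(w['pixels'],cv2.COLOR_RGB2HSV);m=cv2.inRange(hsv,(5,80,60),(22,255,255));m[:,150:]=0
c=max(cv2.findContours(m,0,1)[0],key=len).reshape(-1,2);print('mat',cv2.minEnclosingCircle(onz(w,c,4)[:,:2].astype(np.float32)))
E
```

```text
59.746284929059854 [632.12712437  45.96606089 180.72198177] 9.2167
cap 1272 [599.52985149 176.02762489  92.21407285] [634.84897457 211.58462891  98.94209287]
bar 361 [624.63165728  38.53932307 126.62188692] [629.28300673  49.72328856 184.69217368]
head top 3311 ((448.7160949707031, 211.51242065429688), 33.229766845703125) [447.79064424 211.44762256  90.15193984]
mat ((443.9685363769531, -190.92459106445312), 64.90345764160156)
```

The door is shut, the cap is at (617,194) and the mallet head is at (448.7,211.5). I'm going to the handle, gripping at (394,213) with ee_z≈−15.

send_rows([
  [[0.74, 0.515, 0, 0.07, 1], [0.74, 0.515, 0, 0, 1], [0.74, 0.515, 0, 0, 1], [0.74, 0.515, 0, 0, 1], [0.74, 0.515, 0, 0, 1]],
])

```text
time_s: 9.63
ee_pos: [481.6, 151.3, 176.5]
ee_rot: [-180.0, -0.2, 179.0]
force: [0.7, 1.9, 0.9]
gripper_width: 90.6
gripper_force: 0.0
```

send_rows([
  [[0.74, 0.515, 0, 0, 1], [0.74, 0.515, 0, 0, 1], [0.74, 0.515, 0, 0, 1], [0, 0, 0, 0, 1], [0, 0, 0, 0, 1]],
])

```text
time_s: 10.05
ee_pos: [394.7, 214.5, 177.3]
ee_rot: [-179.9, -0.1, 179.2]
force: [0.6, -0.0, -0.1]
gripper_width: 90.7
gripper_force: 0.0
```

send_rows([
  [[0, 0, 0.6, 0, 1], [0, 0, 0.6, 0, 1], [0, 0, 0.6, 0, 1], [0, 0, 0.6, 0, 1], [0, 0, 0, 0, 1]],
])

```text
time_s: 10.47
ee_pos: [393.9, 211.5, 77.7]
ee_rot: [-179.7, -0.5, 178.9]
force: [0.1, 0.7, -1.0]
gripper_width: 91.5
gripper_force: 0.0
```

```bash
python3 - <<'E'
from h import *
from workcell import env
w=env.grab_frame('wrist');pickle.dump(w,open('v6.pkl','wb'));q=env.state();print(q['ee_pos'])
C=cloud(w);z=C[...,2];d=w['depth']>0
k=(z>56)&(z<67)&d&(abs(C[...,1]-213)<30);q=C[k];print('handle',k.sum(),np.percentile(q,[2,50,98],0).round(1))
for x in range(270,420,30):
    r=q[abs(q[:,0]-x)<8]
    if len(r)>5: print(x,r[:,1].min(),r[:,1].max())
k=(z>84)&(z<96)&d&(abs(C[...,1]-213)<40)&(C[...,0]>400);q=C[k];print('head',k.sum(),np.percentile(q,[1,50,99],0).round(1))
k=(z>105)&(z<135)&d&(C[...,0]>350)&(C[...,0]<420);q=C[k];print('tips',k.sum(),np.percentile(q,[1,50,99],0).round(1))
E
```

```text
[395.29219502 212.38341229  79.83195247]
handle 9238 [[269.7 201.6  57.7]
 [335.6 214.7  61.8]
 [417.8 227.4  63.7]]
270 203.17365062629432 228.90690532357067
300 202.27311921135836 228.16304701673468
330 202.13443582832932 227.4107657733946
360 201.243259587346 227.38120496654162
390 201.15005591843726 226.60341752345332
head 3285 [[435.9 182.   87.4]
 [448.  210.2  90.1]
 [468.  243.9  91.5]]
tips 1133 [[375.1 158.4 117.4]
 [382.1 256.6 126.6]
 [399.7 265.1 134.9]]
```

send_rows([
  [[0, 0.04, 0.6, 0, 1], [0, 0, 0.6, 0, 1], [0, 0, 0.6, 0, 1], [0, 0, 0.5, 0, 1], [0, 0, 0, 0, 1]],
])

```text
time_s: 10.93
ee_pos: [395.6, 214.5, -11.7]
ee_rot: [-179.9, -0.2, 179.0]
force: [-0.6, -0.0, -0.3]
gripper_width: 91.3
gripper_force: 0.0
```

send_rows([
  [[0, 0, 0, 0, 0], [0, 0, 0, 0, 0], [0, 0, 0, 0, 0], [0, 0, 0, 0, 0], [0, 0, 0, 0, 0]],
], squeeze=55)

```text
time_s: 11.35
ee_pos: [397.3, 216.0, -8.8]
ee_rot: [179.9, 0.1, 179.0]
force: [-0.1, -0.4, -0.4]
gripper_width: 60.4
gripper_force: 0.0
```

send_rows([
  [[0, 0, 0, 0, 0], [0, 0, 0, 0, 0], [0, 0, 0, 0, 0], [0, 0, 0, 0, 0], [0, 0, 0, 0, 0]],
])

```text
time_s: 11.77
ee_pos: [396.4, 215.5, -9.9]
ee_rot: [-180.0, -0.0, 179.0]
force: [-0.4, -3.2, 2.1]
gripper_width: 27.3
gripper_force: 1.0
```

send_rows([
  [[0, 0, 0, 0, 0], [0, 0, 0, 0, 0], [0, 0, -0.3, 0, 0], [0, 0, -0.5, 0, 0], [0, 0, -0.5, 0, 0]],
])

```text
time_s: 12.18
ee_pos: [395.1, 215.1, 41.6]
ee_rot: [-179.9, -0.2, 179.0]
force: [0.8, 0.8, -2.7]
gripper_width: 25.5
gripper_force: 54.9
```

send_rows([
  [[0, 0, -0.6, 0, 0], [0, 0, -0.6, 0, 0], [0, 0, -0.6, 0, 0], [0, 0, -0.5, 0, 0], [0, 0, 0, 0, 0]],
])

```text
time_s: 12.6
ee_pos: [398.7, 216.9, 137.2]
ee_rot: [179.8, 0.4, 179.0]
force: [1.0, 0.6, -3.8]
gripper_width: 25.9
gripper_force: 54.9
```

send_rows([
  [[-0.6, -0.07, 0, 0, 0], [-0.6, -0.07, 0, 0, 0], [-0.6, -0.07, 0, 0, 0], [-0.6, -0.07, 0, 0, 0], [-0.6, -0.07, 0, 0, 0]],
])

```text
time_s: 13.02
ee_pos: [516.0, 199.0, 131.7]
ee_rot: [-179.9, -0.2, 179.0]
force: [0.3, -0.8, -3.2]
gripper_width: 25.7
gripper_force: 54.9
```

send_rows([
  [[-0.6, -0.07, 0, 0, 0], [-0.5, -0.05, 0, 0, 0], [0, 0, 0, 0, 0], [0, 0, 0, 0, 0]],
])

```text
time_s: 13.35
ee_pos: [559.5, 193.5, 131.3]
ee_rot: [-179.9, -0.3, 179.0]
force: [-0.5, 0.6, -4.2]
gripper_width: 25.7
gripper_force: 54.9
```

```bash
cat > m.py <<'E'
from h import *
from workcell import env
import sys
w=env.grab_frame('wrist');pickle.dump(w,open('vl.pkl','wb'));s=env.state();print(s['ee_pos'],s['ee_rot'],s['time_s'])
e=s['ee_pos'];C=cloud(w);z=C[...,2];d=w['depth']>0;rx=C[...,0]-e[0];ry=C[...,1]-e[1];rz=z-e[2]
k=d&(rz>80)&(rz<115)&(rx>25)&(rx<90)&(abs(ry)<45);q=C[k]-e;print('head top rel',k.sum(),np.percentile(q,[1,50,99],0).round(1))
for x in(-120,-90,-60):
    k=d&(rz>45)&(rz<95)&(abs(rx-x)<6)&(abs(ry)<25);q=C[k]-e
    if len(q):print('handle',x,len(q),np.percentile(q,[2,50,98],0).round(1).tolist())
k=d&(C[...,0]<640)&(C[...,0]>590)&(abs(C[...,1]-194)<25)&(z>62)&(z<105);q=C[k]
if len(q):print('cap',len(q),np.percentile(q,[1,50,99],0).round(1).tolist())
E
python3 m.py
```

```text
[558.67751445 193.59762219 131.69999173] [-179.93487005   -0.27179874  178.98814617] 13.4Traceback (most recent call last):
  File "m.py", line 6, in <module>
    k=d&(rz>80)&(rz<115)&(rx>25)&(rx<90)&(abs(ry)<45);q=C[k]-e;print('head top rel',k.sum(),np.percentile(q,[1,50,99],0).round(1))
                                                                                            ~~~~~~~~~~~~~^^^^^^^^^^^^^^^
    return _quantile_unchecked(
        a, q, axis, out, overwrite_input, method, keepdims, weights)
    return _ureduce(a,
                    func=_quantile_ureduce_func,
    ...<5 lines>...
                    overwrite_input=overwrite_input,
                    method=method)
    r = func(a, **kwargs)
    result = _quantile(arr,
                       quantiles=q,
    ...<2 lines>...
                       out=out,
                       weights=wgt)
    slices_having_nans = np.isnan(arr[-1, ...])
                                  ~~~^^^^^^^^^
IndexError: index -1 is out of bounds for axis 0 with size 0
```

```bash
sed -i '/head top rel/d;s/^for x/k=0\nfor x/' m.py; sed -i "s/^e=s/e=s/;s/^k=0$/rx=C[...,0]-e[0]; ry=C[...,1]-e[1]; rz=z-e[2]/" m.py; cat >> m.py <<'E'
t=env.grab_frame('top');T=cloud(t)-e
k=(abs(T[...,1])<45)&(T[...,2]>60)&(T[...,2]<120)&(T[...,0]>-150)&(T[...,0]<100);q=T[k]
for n,a,b in(('handle',-140,-60),('head',30,95)):
    r=q[(q[:,0]>a)&(q[:,0]<b)]
    if len(r):print(n,'top',len(r),np.percentile(r,[1,50,99],0).round(1).tolist())
E
sed -n 1,12p m.py; python3 m.py
```

```text
from h import *
from workcell import env
import sys
w=env.grab_frame('wrist');pickle.dump(w,open('vl.pkl','wb'));s=env.state();print(s['ee_pos'],s['ee_rot'],s['time_s'])
e=s['ee_pos'];C=cloud(w);z=C[...,2];d=w['depth']>0;rx=C[...,0]-e[0];ry=C[...,1]-e[1];rz=z-e[2]
rx=C[...,0]-e[0]; ry=C[...,1]-e[1]; rz=z-e[2]
for x in(-120,-90,-60):
    k=d&(rz>45)&(rz<95)&(abs(rx-x)<6)&(abs(ry)<25);q=C[k]-e
    if len(q):print('handle',x,len(q),np.percentile(q,[2,50,98],0).round(1).tolist())
k=d&(C[...,0]<640)&(C[...,0]>590)&(abs(C[...,1]-194)<25)&(z>62)&(z<105);q=C[k]
if len(q):print('cap',len(q),np.percentile(q,[1,50,99],0).round(1).tolist())
t=env.grab_frame('top');T=cloud(t)-e
[558.47716816 193.76350514 132.24440302] [-179.94527489   -0.22982426  179.01618088] 13.45
handle -90 2196 [[-95.8, -10.7, 67.6], [-90.1, 1.4, 71.5], [-84.2, 13.5, 73.1]]
handle -60 1907 [[-65.7, -11.8, 67.4], [-60.0, 0.6, 71.4], [-54.2, 12.8, 72.8]]
head top 2 [[65.2, -27.6, 95.5], [67.7, -27.2, 99.0], [70.2, -26.8, 102.4]]
```

The mallet is held level with its face at ee_z+10. I'm aligning over the cap, winding up and striking.

send_rows([
  [[-0.14, 0.03, -0.5, 0, 0], [0, 0, -0.5, 0, 0], [0, 0, 0, 0, 0], [0, 0, 0, 0, 0]],
])

```text
time_s: 13.83
ee_pos: [565.6, 195.5, 174.8]
ee_rot: [180.0, 0.1, 179.0]
force: [-0.8, 0.1, -3.0]
gripper_width: 25.6
gripper_force: 54.9
```

send_rows([
  [[0, 0, 1, 0, 0], [0, 0, 1, 0, 0], [0, 0, 0.5, 0, 0], [0, 0, -0.8, 0, 0], [0, 0, -0.8, 0, 0]],
])

```text
time_s: 14.25
ee_pos: [561.1, 193.9, 132.7]
ee_rot: [-179.8, -0.7, 179.0]
force: [2.4, 0.8, -3.3]
gripper_width: 25.2
gripper_force: 54.9
```

send_rows([
  [[0, 0, -0.5, 0, 0], [0, 0, 0, 0, 0], [0, 0, 0, 0, 0]],
])

```text
time_s: 14.5
ee_pos: [565.0, 195.1, 157.4]
ee_rot: [-180.0, -0.0, 179.0]
force: [-0.2, -0.2, -4.3]
gripper_width: 25.9
gripper_force: 54.9
```

```bash
python3 m.py
```

```text
[564.06007211 194.75297075 156.05323988] [-179.94152633   -0.19817895  179.02565862] 14.55
handle -90 2191 [[-95.7, -10.6, 68.9], [-90.1, 1.7, 73.0], [-84.2, 13.9, 74.5]]
handle -60 1910 [[-65.8, -11.4, 69.1], [-60.1, 0.9, 73.0], [-54.2, 13.2, 74.5]]
handle top 3 [[-61.9, 5.6, 70.7], [-61.9, 8.8, 72.1], [-61.8, 12.1, 73.2]]
head top 2 [[65.7, -27.8, 97.3], [69.5, -25.9, 98.7], [73.4, -24.1, 100.1]]
```

send_rows([
  [[0, 0, 1, 0, 0], [0, 0, 1, 0, 0], [0, 0, 0.5, 0, 0]],
])

```text
time_s: 14.85
ee_pos: [561.7, 194.3, 53.5]
ee_rot: [-179.9, -0.5, 179.0]
force: [-23.2, -1.3, 43.6]
gripper_width: 25.9
gripper_force: 55.0
```

send_rows([
  [[0, 0, -0.8, 0, 0], [0, 0, -0.8, 0, 0], [0, 0, -0.7, 0, 0], [0, 0, 0, 0, 0]],
])

```text
time_s: 15.18
ee_pos: [568.4, 196.0, 154.0]
ee_rot: [179.8, 0.4, 179.0]
force: [1.2, 0.1, -3.3]
gripper_width: 26.1
gripper_force: 55.0
```

send_rows([
  [[0.6, 0, 0, 0, 0], [0.7, 0, 0, 0, 0], [0.7, 0, 0, 0, 0], [0.7, 0, 0, 0, 0], [0, 0, 0, 0, 0]],
])

```text
time_s: 15.6
ee_pos: [449.8, 195.5, 146.9]
ee_rot: [-179.8, -0.6, 179.1]
force: [-0.7, -0.5, -4.6]
gripper_width: 25.8
gripper_force: 55.0
```

```bash
python3 m.py; python3 - <<'E'
from h import *
from workcell import env
w=pickle.load(open('vl.pkl','rb'));t=env.grab_frame('top');s=env.grab_frame('scene');pickle.dump((t,s),open('v7.pkl','wb'))
u,v=cv2.projectPoints(np.array([[617.,194,68]]),*[cv2.Rodrigues(np.linalg.inv(w['cam_to_world'])[:3,:3])[0],np.linalg.inv(w['cam_to_world'])[:3,3],w['intrinsics'],w['dist']])[0][0,0];print('cap px wrist',u,v)
T=cloud(t);k=(abs(T[...,0]-615)<22)&(abs(T[...,1]-194)<22)&(T[...,2]>40)&(T[...,2]<120);print('top cap z',k.sum(),T[k].round(0)[::4].tolist())
a=cv2.resize(t['pixels'][120:220,190:290],(600,600),interpolation=2)
cv2.imwrite('pics/v7.png',a[:,:,::-1])
E
```

```text
[453.37787272 196.00832715 147.49743424] [-179.86761903   -0.35063032  179.08938223] 15.65
handle -90 1972 [[-95.8, -11.7, 62.1], [-90.1, 0.6, 66.4], [-84.2, 12.8, 68.0]]
handle -60 1815 [[-65.8, -12.5, 64.5], [-60.1, -0.2, 68.7], [-54.2, 12.3, 70.2]]
handle top 75 [[-93.8, -9.3, 61.7], [-75.8, 4.0, 68.4], [-61.7, 15.5, 74.9]]
head top 26 [[53.6, -31.9, 60.5], [62.9, -24.4, 105.3], [75.3, -14.8, 112.5]]
cap px wrist 253.74532353699738 344.676458618541
top cap z 126 [[637.0, 211.0, 66.0], [637.0, 191.0, 61.0], [635.0, 216.0, 57.0], [632.0, 199.0, 66.0], [633.0, 184.0, 58.0], [628.0, 210.0, 68.0], [628.0, 194.0, 68.0], [629.0, 180.0, 58.0], [624.0, 206.0, 68.0], [623.0, 191.0, 68.0], [625.0, 176.0, 57.0], [621.0, 203.0, 64.0], [619.0, 187.0, 69.0], [621.0, 172.0, 58.0], [617.0, 204.0, 61.0], [616.0, 187.0, 66.0], [617.0, 172.0, 59.0], [612.0, 202.0, 70.0], [611.0, 186.0, 72.0], [610.0, 216.0, 59.0], [607.0, 198.0, 73.0], [607.0, 183.0, 70.0], [606.0, 212.0, 58.0], [604.0, 195.0, 63.0], [604.0, 180.0, 63.0], [600.0, 207.0, 68.0], [601.0, 192.0, 62.0], [601.0, 176.0, 58.0], [596.0, 203.0, 67.0], [597.0, 188.0, 60.0], [594.0, 216.0, 60.0], [595.0, 201.0, 51.0]]
```

```bash
python3 - <<'E'
from h import *
t,s=pickle.load(open('v7.pkl','rb'));t0=pickle.load(open('top0.pkl','rb'))
for f,c,zc in((t0,(616,90.5),98),(t,(616,194.5),68)):
    T=cloud(f);r=np.hypot(T[...,0]-c[0],T[...,1]-c[1])
    k=(r<13)&(T[...,2]>40);h=(abs(T[...,0]-c[0]+5)<33)&(abs(T[...,1]-c[1])<25)&(r>21)&(abs(T[...,2]-60)<12)
    print('cap',k.sum(),np.median(T[k][:,2]),T[k][:,2].mean(),'housing',h.sum(),np.median(T[h][:,2]))
E
```

```text
cap 37 95.37859900632589 94.65920846756268 housing 79 60.7853342428466
cap 34 68.15344789070139 67.90130875138716 housing 85 60.166229089496255
```

View pics/v7.png

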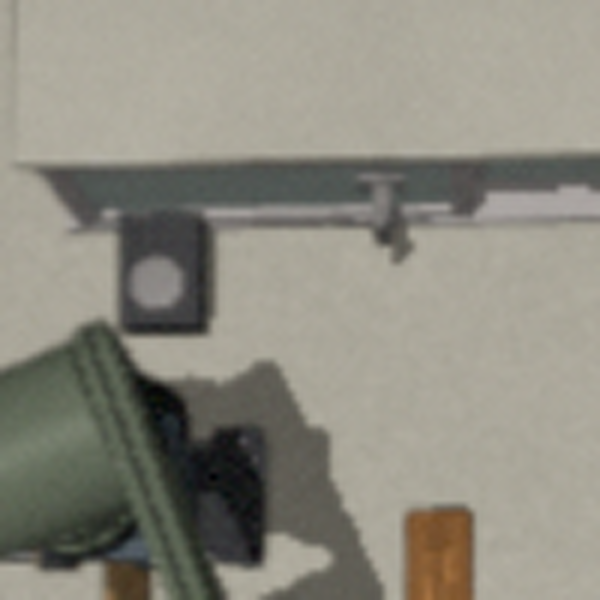

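The bolt is home: the cap at crop (157,282) is 8 mm above the housing, and the last blow stopped hard at 68 mm. The door is still shut. I'm carrying the mallet to the small mat at (444,−191).

send_rows([
  [[0.1, -0.5, 0, 0, 0], [0.1, -0.76, 0, 0, 0], [0.1, -0.76, 0, 0, 0], [0.1, -0.76, 0, 0, 0], [0.1, -0.76, 0, 0, 0]],
])

```text
time_s: 16.22
ee_pos: [435.8, 54.3, 149.4]
ee_rot: [-180.0, -0.0, 179.0]
force: [0.2, -0.1, -3.4]
gripper_width: 26.0
gripper_force: 55.0
```

send_rows([
  [[0.1, -0.76, 0, 0, 0], [0.1, -0.76, 0, 0, 0], [0.1, -0.76, 0, 0, 0], [0.1, -0.76, 0, 0, 0], [0.1, -0.76, 0, 0, 0]],
])

```text
time_s: 16.63
ee_pos: [413.0, -97.9, 149.6]
ee_rot: [-180.0, -0.0, 179.0]
force: [1.3, -0.0, -2.4]
gripper_width: 25.6
gripper_force: 55.0
```

send_rows([
  [[0.1, -0.76, 0, 0, 0], [0.1, -0.76, 0, 0, 0], [0.1, -0.7, 0, 0, 0], [0, 0, 0, 0, 0], [0, 0, 0, 0, 0]],
])

```text
time_s: 17.05
ee_pos: [399.4, -186.1, 149.4]
ee_rot: [180.0, -0.0, 178.8]
force: [0.7, 0.7, -3.3]
gripper_width: 25.5
gripper_force: 55.0
```

```bash
python3 m.py
```

```text
[ 399.35721183 -184.94360278  149.43545589] [ 1.79939037e+02 -5.43052404e-02  1.78901092e+02] 17.1
handle -90 1994 [[-95.8, -12.0, 61.5], [-90.1, 0.3, 65.8], [-84.2, 12.5, 67.4]]
handle -60 1836 [[-65.7, -13.0, 64.3], [-60.0, -0.6, 68.5], [-54.3, 11.8, 70.2]]
handle top 106 [[-112.5, -8.5, 60.9], [-84.7, 2.8, 66.6], [-60.5, 14.9, 73.1]]
head top 71 [[40.8, 4.0, 69.7], [60.6, 23.0, 106.6], [78.3, 33.4, 113.6]]
```

send_rows([
  [[0.1, -0.04, 0.6, 0, 0], [0.1, -0.04, 0.7, 0, 0], [0, 0, 0.7, 0, 0], [0, 0, 0.7, 0, 0], [0, 0, 0.5, 0, 0]],
])

```text
time_s: 17.57
ee_pos: [390.5, -185.8, 20.1]
ee_rot: [179.9, -0.1, 179.1]
force: [-0.8, -0.1, -3.2]
gripper_width: 25.9
gripper_force: 55.0
```

send_rows([
  [[0, 0, 0.2, 0, 0], [0, 0, 0, 0, 0], [0, 0, 0, 0, 0]],
])

```text
time_s: 17.82
ee_pos: [392.1, -187.2, 14.5]
ee_rot: [-180.0, 0.0, 179.1]
force: [1.5, -0.1, -3.3]
gripper_width: 25.8
gripper_force: 55.0
```

send_rows([
  [[0, 0, 0.2, 0, 0], [0, 0, 0.2, 0, 0], [0, 0, 0.1, 0, 0], [0, 0, 0, 0, 0]],
])

```text
time_s: 18.15
ee_pos: [390.6, -187.2, -6.5]
ee_rot: [180.0, -0.1, 179.0]
force: [-0.9, -0.2, -3.9]
gripper_width: 26.1
gripper_force: 55.0
```

send_rows([
  [[0, 0, 0.06, 0, 0], [0, 0, 0, 0, 0]],
])

```text
time_s: 18.32
ee_pos: [391.2, -187.5, -8.4]
ee_rot: [180.0, -0.0, 179.0]
force: [0.3, 0.3, -3.7]
gripper_width: 26.1
gripper_force: 55.0
```

Still no contact. I'm lowering a little more with a lighter grip so the head can settle flat.

send_rows([
  [[0, 0, 0.04, 0, 0], [0, 0, 0.04, 0, 0], [0, 0, 0, 0, 0]],
], squeeze=20)

```text
time_s: 18.57
ee_pos: [391.5, -187.7, -10.2]
ee_rot: [-180.0, 0.0, 179.0]
force: [-3.1, 0.7, 8.9]
gripper_width: 26.2
gripper_force: 20.0
```

send_rows([
  [[0, 0, 0.04, 0, 0], [0, 0, 0, 0, 0]],
], squeeze=10)

```text
time_s: 18.73
ee_pos: [391.3, -187.8, -11.7]
ee_rot: [-180.0, 0.0, 179.0]
force: [-4.1, 1.0, 10.1]
gripper_width: 25.8
gripper_force: 10.6
```

send_rows([
  [[0, 0, 0, 0, 0], [0, 0, 0, 0, 0], [0, 0, 0, 0, 0]],
], squeeze=3)

```text
time_s: 18.98
ee_pos: [391.8, -187.7, -12.3]
ee_rot: [-180.0, 0.1, 179.0]
force: [-0.9, 2.0, 4.4]
gripper_width: 26.2
gripper_force: 3.2
```

send_rows([
  [[0, 0, 0, 0, 0.5], [0, 0, 0, 0, 0.5], [0, 0, 0, 0, 0.8], [0, 0, 0, 0, 0.8], [0, 0, 0, 0, 0.8]],
])

```text
time_s: 19.4
ee_pos: [391.2, -187.5, -13.2]
ee_rot: [180.0, -0.0, 179.0]
force: [-0.3, -0.8, -1.1]
gripper_width: 56.8
gripper_force: 0.0
```

send_rows([
  [[0, 0, 0, 0, 0.8], [0, 0, -0.4, 0, 0.8], [0, 0, -0.6, 0, 0.8], [0, 0, -0.6, 0, 0.8], [0, 0, -0.6, 0, 0.8]],
])

```text
time_s: 19.82
ee_pos: [390.8, -187.3, 75.7]
ee_rot: [180.0, -0.0, 179.0]
force: [-0.0, 0.1, 0.9]
gripper_width: 73.1
gripper_force: 0.0
```

send_rows([
  [[0.6, 0, -0.6, 0, 0.8], [0.7, 0, -0.4, 0, 0.8], [0.7, 0, 0, 0, 0.8], [0, 0, 0, 0, 0.8], [0, 0, 0, 0, 0.8]],
])

```text
time_s: 20.23
ee_pos: [310.4, -186.0, 115.2]
ee_rot: [-180.0, 0.1, 178.9]
force: [-0.2, 0.5, 0.0]
gripper_width: 72.7
gripper_force: 0.0
```

```bash
python3 - <<'E'
from h import *
from workcell import env
w=env.grab_frame('wrist');t=env.grab_frame('top');q=env.state();print(q['ee_pos'],q['time_s'],q['force'])
C=cloud(w);z=C[...,2];d=w['depth']>0
k=d&(z>86)&(z<104)&(abs(C[...,1]+190)<45)&(C[...,0]>395)&(C[...,0]<500);P=C[k]
if len(P): print('head top',k.sum(),np.median(P,0),cv2.minEnclosingCircle(P[:,:2].astype(np.float32)))
for x in(290,330,370,400):
    k=d&(z>50)&(z<80)&(abs(C[...,0]-x)<8)&(abs(C[...,1]+190)<22);print('handle',x,np.median(C[k],0) if k.any() else 0)
T=cloud(t);r=np.hypot(T[...,0]-616,T[...,1]-194.5);k=(r<13)&(T[...,2]>40);print('cap',np.median(T[k],0))
print('t px brush etc.',[T[v,u].round(0).tolist() for u,v in((263,228),(165,188),(380,205))])
a=np.hstack([cv2.resize(w['pixels'],(400,300)),cv2.resize(t['pixels'],(400,300))]);cv2.imwrite('pics/end.png',a[:,:,::-1])
E
```

```text
[ 311.88247402 -186.38654543  114.94791425] 20.3333 [-0.38649572 -0.10627291  0.61052027]
handle 290 [ 289.82356702 -186.82587374   65.74720704]
handle 330 [ 330.00413531 -187.6455801    65.77150088]
handle 370 0
handle 400 [ 399.74372077 -188.75825257   65.871175  ]
cap [615.79461791 194.69449287  67.66489367]
t px brush etc. [[372.0, 17.0, 33.0], [547.0, 415.0, 3.0], [449.0, -457.0, 22.0]]
```

The mallet stands level on the mat, with its handle top at 65.8 mm everywhere (62 + 4). The cap is home and the other things are undisturbed. I'm handing in.

```bash
python3 -c "
from workcell import env
print(env.job_done())"
```

```text
the job is handed in; nothing more can be done
None
```

The job is handed in at about 20 s: door shut, bolt knocked home with two mallet blows, and the mallet standing level on the small cork mat with the gripper clear. I have no verdict back.

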